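Hang the paint tub on the drip stand by its bail

ROBOT

A 6-joint arm with a two-finger parallel gripper is mounted at the origin on the work surface; the furniture and walls round the work are solid. World frame = base frame: x ahead of the robot, y to its left, z up, the work surface at z = 0. Lengths are in mm, angles in degrees, forces in N, time in s.
With the tool pointing down it reaches from about 300 to 850 mm from the base axis. Payload 4.2 kg.
Tool frame: the origin (TCP) lies between the finger pads; the fingertips stand 22 mm ahead of it and the grasp point (between the pads) lies 3 mm ahead of it (env.finger_overhang is the distance from the TCP to the fingertips, in mm); z points along the fingers, y is the line along which they close (so a half turn about z gives the same grasp; the last joint's range is limited). The gripper opens to 91 mm and grips with 3 to 60 N. Pads are 32 mm wide; open, the fingers measure 118 mm over their backs; the gripper's body (76 mm by 178 mm) begins 60 mm behind the grasp point.
Start: joints at [-76.662, 18.312, 89.639, -0, 72.044, -1.146], TCP at [143.819, -556.738, 235.976] pointing down, gripper open.
Joint ranges: [-177.97, 177.97], [-48.28, 115.42], [12.27, 149.76], [-77.06, 257.06], [2.81, 150.46], [-146.56, 146.56]. Speed limits (degrees/s): [147.25, 147.25, 180, 180, 180, 180].

INTERFACE

Orientations are given as [roll, pitch, yaw] about the fixed x, y, z axes, in that order (R = Rz(yaw) Ry(pitch) Rx(roll)).
In Python, from workcell import state, cams, ticket, look_for, outline_of, env gives the robot as it stands.
- The arm moves only by the tool servo_tool, never from a script. Its argument "steps" is a list of rows, each a list of 3 entries, a list of its own where there are three numbers: the closure in counts, from 0 (fully open) to 255 (shut), then the shift along the tool's x, y, z in mm, then the turn, a rotation vector about the tool's x, y, z in rad. A call has exactly 10 rows; each row shifts and turns the commanded pose from where the row before left it, along the tool's axes as they then stand; what a row does not reach is not made up. A row lasts 1/10 s, in which the tool goes at most 50 mm and 8.59 degrees, less where a joint would pass 70% of its speed; a pose out of reach is approached as far as the arm can. A call with a gripper value outside its range is refused whole. The fingers move at their own pace and stop on an object; "squeeze" is the grip in N (left out, the last holds). Time passes only in rows, so rows that do not move let the fingers close, or fill a call up. It gives the time, the measured TCP pose, the force, the opening and the grip force at its end, in the units of the state.
- state(): the state, without advancing time (a new reading comes with each control period).
- cams.grab_frame(name): name is "side" or "top" or "wrist"; returns a dict with "color" (420x560x3 uint8, red, green, blue), "z_map" (420x560 float32, mm along the optical axis (not along the pixel's ray), 0 where there is no reading), "fovy" (degrees; the focal length in pixels is half the picture's height over the tangent of half this angle, whatever the lens; pixels are square), "cx", "cy" (the principal point, pixels), "eye" and "rotation" of the camera in the world; the wrist camera has in their place "tool_from_camera" (4x4, takes a point from camera to tool coordinates, whose origin is the TCP and whose axes are the flange's). Camera axes: x right, y up, looking along -z (the intrinsics and any distortion apply to the point x, -y, -z); pixel columns grow to the right and rows downward; lengths in mm; the calibration is good to about 2 mm. A picture is of the moment at which its call begins: read the wrist's pose just before it.
- ticket.job_done(): hands the job in; it is judged then, once.
Trained networks look in a picture, given as the dict that the camera call returned (one of the last four; its "shot" number tells which), for a name from the list of things; names that differ only in an ending like _2 or _b are one class to them, and where a whole thing is asked for, a point or a joint stands for the part that bears it (a point fixed in the world has none). Each returns a list of dicts, best first, with "confidence" (0 to 1); they miss things now and then, are a little off and sometimes report something else, mostly with a low value. They report only what shows in the picture. A call takes as long as a camera call.
- look_for(picture, thing): "at" ([column, row] in pixels, amid what is visible of it).
- outline_of(picture, thing): "pixels" (420x560 bool, what is visible of it) and "at" ([column, row] in pixels, amid what is visible of it).
The state is a dict: "time_s": time; "qpos": joint angles; "qvel": joint speeds; "effort": joint torques, N m; "ee_pos": TCP position; "ee_rot": TCP orientation; "force": force on the tool from outside, world axes, zero at the start; "torque": the same for the moment, N m; "gripper_width": finger opening in mm; "gripper_force": force on a finger pad.
Only numpy, scipy, OpenCV 4.12 (cv2) and the standard library are available. Lean on these libraries where they do the work, as an engineer would, in place of code of your own. Each camera call takes 0.05 s, during which the arm holds its last target. There are 200 camera calls.

TASK

Lift the folded bail of the black tub until it stands upright, then pick the tub up by the bail's white grip, carry it to the drip stand and hang the grip in the seat of the double hook, across both prongs. Let go, so that the tub hangs upright and still over the tray. Do not tip the tub over, and leave the small tin, the spray can and the roll of tape standing where they are.

Things in the scene. Friction and masses are not known exactly. Their poses are not given: they have to be found in the camera images.
- tub: Black plastic tub with red lid, 125 mm across at the lid, 100 mm at the foot, 124 mm tall, 0.7 to 0.95 kg, loose; too wide to grip. Origin: centre of its underside, z up. The bail pivots on ears at y = -64 and +64 mm, 90 mm above the underside, and starts folded down on the tub's -x side, to the robot's left. Its wire is 4 mm thick and runs at y = -66 and +66 mm beside the tub.
- bail_grip (a point): Centre of the bail's white round grip: 14 mm thick, 80 mm long (its y axis, as the tub's y), 88 mm from the pivot line; so 178 mm above the tub's underside, 54 mm above the lid, when upright. Folded, it lies so close to the tub that no finger fits behind it from above: reach under it from outside, fingers tilted 40 to 50 degrees down and towards the tub, and push it round its arc.
- bail (a joint): Angle of the bail in rad about the tub's y axis: 0 = upright, -1.57 = level on the tub's -x side, -1.97 to -2.12 = folded at the start; limits -2.3 and 2.3. It is stiff: it takes about 0.5 N at the grip and stays where it is left.
- stand: Drip stand, fixed. Origin: under the centre of its tray (152 mm along x, 186 mm along y, 14 mm tall, roller grid inside), z up. A post, 23 mm thick and 262 mm tall, stands at x = +96 mm. From a clamp on it (72 mm wide, to 243 mm height, front at x = +75 mm) two parallel steel prongs, 8 mm thick, run towards -x at y = -27 and +27 mm (46 mm free between them) to upturned red tips.
- hook_seat (a point): Where the centre of the hung grip lies: 232 mm above the bench; axes as the stand's, the hung grip lies along y. From here the prongs dip to the seat (top 7 mm lower, underside 15 mm lower, x -9 to +9 mm), rise to 1 mm higher towards the post and end in tips at x = -33 mm, top 12 mm higher. They must enter between grip and lid from the -x side: bring the upright bail in along +x, then lower it.
- tin: Small lever-lid tin, blue label, 67 mm across, 59 mm tall, loose; origin at the centre of its underside. Bystander.
- tape: Roll of blue tape lying flat, 92 mm across, 30 mm tall, loose; origin under its centre. Bystander.
- spray: Aerosol can with a red cap, 66 mm across, 206 mm tall, loose, standing; origin at the centre of its underside. Bystander.

How it is judged (in metres and radians):
On the way, in this order (a step that is already met when the one before it is completed fails the run):
1. the bail stands upright (within 0.45 rad) while the tub still stands on the bench (value of joint bail between -0.45 and 0.45 rad and height (world z) of tub below 0.012 m), for 0.2 s.
2. the tub is carried clear of the bench, hanging below its bail (height (world z) of tub above 0.03 m and value of joint bail between -0.6 and 0.6 rad), for 0.2 s.
At the end, for the whole second after the job is handed in: The white grip lies in the seat of both prongs (centre within 22 mm of the seat point, within 0.3 rad of square across them), the tub hangs from it clear of the tray, upright within 0.25 rad, and still (distance between bail_grip and hook_seat below 0.022 m and angle between the y axis of bail_grip and the y axis of hook_seat, either way round below 0.3 rad and height (world z) of tub above 0.03 m and angle between tub's own z axis and vertical below 0.25 rad and contact force between tub and stand above 2 N and linear speed of tub below 0.05 m/s and angular speed of tub below 0.6 rad/s); the robot touches nothing.
It fails at once if the tub is tipped over (more than 0.6 rad) (angle between tub's own z axis and vertical above 0.6 rad).
It fails at once if the tin, spray can or tape is moved by more than 3 cm or knocked over (distance of any of tin, spray, tape from where it was at the start of the episode above 0.03 m or angle between any of tin, spray, tape's own z axis and vertical above 0.5 rad).
It also fails if it takes over 70 s, if anything falls off the work surface, if the arm or the gripper's body presses on something with over 40 N, if the wrist force passes 120 N, or if a joint passes its speed limit or range.

## Working session

There is one attempt and no reset: what is moved stays moved. The work goes in short steps, Python scripts to look and compute and a tool call to move; the robot and the scene stay as the last step left them, time stands still between calls to the robot, and variables do not carry over. Pictures are saved under pics/ and viewed, at most 14 in all, crops included, and the job is handed in when it is done.

Besides the shell and the picture viewer there is one more tool, called as name(argument=value, ...), one argument or row to a line, values as JSON. servo_tool: Moves the arm, as the interface text tells. Its arguments: {"type":"object","properties":{"steps":{"type":"array","items":{"type":"array"}},"squeeze":{"type":"number"}},"required":["steps"]}

```bash
ls; mkdir -p pics; cat > h.py <<'E'
import numpy as np,cv2
from workcell import state,cams,ticket,look_for,outline_of,env
from scipy.spatial.transform import Rotation as Ro
def T(s):
    M=np.eye(4);M[:3,:3]=Ro.from_euler('xyz',s['ee_rot'],degrees=True).as_matrix();M[:3,3]=s['ee_pos'];return M
def grab(n):
    s=state();p=cams.grab_frame(n)
    if n=='wrist': M=T(s)@np.array(p['tool_from_camera'])
    else:
        M=np.eye(4);M[:3,:3]=np.array(p['rotation']);M[:3,3]=p['eye']
    p['M']=M;return p
def pts(p,mask=None):
    z=p['z_map'];h,w=z.shape;f=h/2/np.tan(np.radians(p['fovy']/2))
    v,u=np.nonzero((z>0)&(mask if mask is not None else True));d=z[v,u]
    c=np.stack([(u-p['cx'])/f*d,-(v-p['cy'])/f*d,-d],1)
    return c@p['M'][:3,:3].T+p['M'][:3,3],u,v
E
python3 - <<'E'
from h import *
s=state();print(s, env.finger_overhang)
for n in ('top','side'):
    p=grab(n);print(n,{k:v for k,v in p.items() if k not in('color','z_map','M')})
    cv2.imwrite(f'pics/{n}0.png',p['color'][:,:,::-1])
    for t in ('tub','bail_grip','stand','tin','tape','spray'):
        o=outline_of(p,t)
        for r in o[:2]:
            q,_,_=pts(p,r['pixels'])
            print(t,round(r['confidence'],2),np.round(r['at']),r['pixels'].sum(),np.round(np.percentile(q,[2,50,98],axis=0)).tolist() if len(q) else None)
E
```

```text
pics
{'time_s': 0.0, 'qpos': array([-7.66613998e+01,  1.83513822e+01,  8.97067188e+01, -1.18235239e-03,
        7.20412772e+01, -1.14647759e+00]), 'qvel': array([-0.0476001 , -0.04569995, -0.09266116, -0.04940678,  0.01917514,
        0.06541154]), 'effort': array([ 6.22377265e-04, -4.12459445e+01, -2.31972259e+01,  7.29446299e-02,
        4.56104719e-02, -1.32793698e-04]), 'ee_pos': array([ 143.70752749, -556.28099573,  235.12070181]), 'ee_rot': array([-1.79900619e+02, -8.64517461e-04,  1.44854426e+01]), 'force': array([ 0.31219442,  0.0115301 , -0.22355253]), 'torque': array([ 0.053223  , -0.04719511,  0.03154646]), 'gripper_force': 0.0, 'gripper_width': 91.10635545445163} 22.0
top {'fovy': 52.557000465560925, 'cx': 285.7374601916117, 'cy': 210.56536739413312, 'eye': array([338.28201716,  56.18687559, 981.76336219]), 'rotation': array([  6.6950252 ,  -0.56324672, -90.96973909]), 'shot': 1}
tub 0.67 [186. 181.] 3385 [[77468.0, 77186.0, 78111.0], [78554.0, 78272.0, 79198.0], [88715.0, 88432.0, 89358.0]]
bail_grip 0.63 [169. 207.] 211 [[80703.0, 80420.0, 81346.0], [83927.0, 83645.0, 8
[... 1119 characters left out ...]
 122382.0], [124125.0, 124691.0, 124761.0], [145364.0, 145931.0, 146001.0]]
bail_grip 0.62 [202. 315.] 329 [[121670.0, 122237.0, 122306.0], [124094.0, 124661.0, 124730.0], [148121.0, 148688.0, 148757.0]]
stand 0.91 [249. 218.] 4816 [[145669.0, 146236.0, 146306.0], [166118.0, 166685.0, 166754.0], [181064.0, 181631.0, 181701.0]]
tin 0.58 [288. 268.] 1046 [[142789.0, 143356.0, 143426.0], [146669.0, 147236.0, 147306.0], [150745.0, 151312.0, 151381.0]]
tape 0.82 [289. 303.] 1324 [[132622.0, 133189.0, 133259.0], [138138.0, 138705.0, 138774.0], [145205.0, 145772.0, 145841.0]]
spray 0.91 [338. 173.] 1803 [[166520.0, 167087.0, 167157.0], [174530.0, 175097.0, 175166.0], [186560.0, 187127.0, 187196.0]]
```

```bash
sed -i "s/M\[:3,:3\]=np.array(p\['rotation'\])/M[:3,:3]=Ro.from_euler('xyz',p['rotation'],degrees=True).as_matrix()/" h.py
python3 - <<'E'
from h import *
ims=[]
for n in ('top','side'):
    p=grab(n)
    np.savez(f'/tmp/{n}.npz',c=p['color'],z=p['z_map'])
    for t in ('tub','bail_grip','stand','tin','tape','spray'):
        for r in outline_of(p,t)[:2]:
            q,_,_=pts(p,cv2.erode(r['pixels'].astype(np.uint8),np.ones((3,3)))>0)
            print(n,t,round(r['confidence'],2),np.round(r['at']),np.round(np.percentile(q,[3,50,97],axis=0)).tolist() if len(q) else None)
            if t in('tub','tin','tape','spray'):
                zt=np.percentile(q[:,2],97);k=q[abs(q[:,2]-zt)<6]; print('   top face',np.round([k[:,:2].min(0),k[:,:2].max(0)]).tolist(),round(zt))
E
```

```text
top tub 0.74 [188. 178.] [[457.0, 196.0, 48.0], [507.0, 249.0, 120.0], [562.0, 306.0, 124.0]]
   top face [[451.0, 188.0], [571.0, 311.0]] 124
top bail_grip 0.78 [165. 204.] [[445.0, 296.0, 47.0], [462.0, 306.0, 49.0], [504.0, 332.0, 53.0]]
top bail_grip 0.27 [309. 180.] [[423.0, -89.0, -0.0], [521.0, -11.0, 10.0], [596.0, 87.0, 243.0]]
top stand 0.91 [312. 179.] [[421.0, -90.0, -0.0], [520.0, -11.0, 9.0], [594.0, 87.0, 243.0]]
top stand 0.58 [166. 205.] [[444.0, 296.0, 45.0], [460.0, 305.0, 49.0], [476.0, 316.0, 53.0]]
top tin 0.59 [247. 248.] [[339.0, 98.0, 52.0], [366.0, 126.0, 56.0], [392.0, 154.0, 60.0]]
   top face [[336.0, 96.0], [397.0, 159.0]] 60
top tape 0.58 [197. 268.] [[294.0, 173.0, 19.0], [330.0, 221.0, 28.0], [371.0, 257.0, 32.0]]
   top face [[291.0, 171.0], [373.0, 260.0]] 32
top spray 0.85 [391. 254.] [[324.0, -186.0, 26.0], [350.0, -152.0, 175.0], [377.0, -139.0, 207.0]]
   top face [[328.0, -191.0], [374.0, -147.0]] 207
side tub 0.61 [197. 275.] [[455.0, 206.0, 25.0], [496.0, 272.0, 121.0], [560.0, 318.0, 126.0]]
   top face [[452.0, 193.0], [572.0, 313.0]] 126
side bail_grip 0.88 [196. 317.] [[447.0, 305.0, 47.0], [481.0, 321.0, 51.0], [508.0, 337.0, 54.0]]
side bail_grip 0.68 [288. 271.] [[335.0, 104.0, 12.0], [361.0, 143.0, 56.0], [391.0, 160.0, 61.0]]
side stand 0.65 [248. 217.] [[419.0, -80.0, 3.0], [525.0, -9.0, 13.0], [594.0, 92.0, 244.0]]
side stand 0.45 [290. 271.] [[336.0, 105.0, 11.0], [361.0, 143.0, 56.0], [390.0, 160.0, 61.0]]
side tin 0.68 [290. 269.] [[336.0, 105.0, 14.0], [362.0, 143.0, 56.0], [391.0, 160.0, 61.0]]
   top face [[334.0, 98.0], [397.0, 162.0]] 61
side tape 0.67 [291. 300.] [[291.0, 180.0, 9.0], [331.0, 222.0, 29.0], [372.0, 263.0, 33.0]]
   top face [[288.0, 173.0], [376.0, 264.0]] 33
side spray 0.93 [340. 169.] [[322.0, -170.0, 16.0], [345.0, -145.0, 125.0], [374.0, -138.0, 207.0]]
   top face [[329.0, -187.0], [371.0, -145.0]] 207
```

View pics/top0.png

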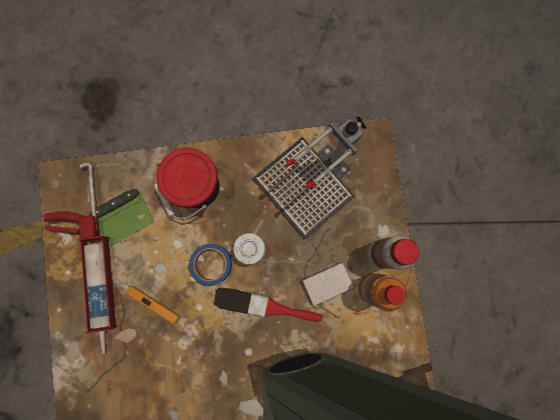

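View pics/side0.png

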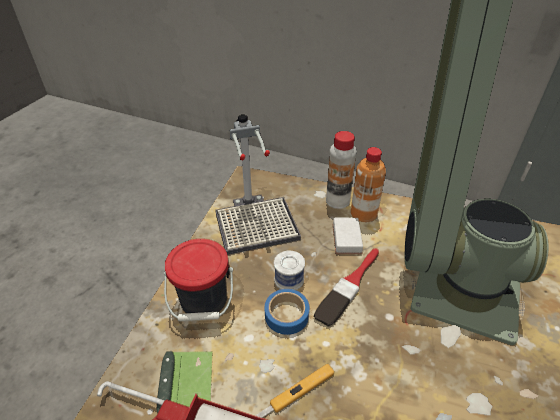

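```bash
cat > m.py <<'E'
from h import *
from scipy.optimize import least_squares
def circ(k):
    hull=cv2.convexHull(k.astype(np.float32))[:,0]
    (c,r)=cv2.minEnclosingCircle(hull);return np.round(c,1),round(r,1)
for n in ('top','side'):
    p=grab(n);q,u,v=pts(p);col=p['color'][v,u].astype(int)
    red=(col[:,0]>110)&(col[:,1]<60)&(abs(q[:,2]-123)<8)&(np.hypot(q[:,0]-511,q[:,1]-251)<80)
    print(n,'lid',circ(q[red][:,:2]),np.median(q[red][:,2]))
    lo=(np.hypot(q[:,0]-511,q[:,1]-251)<125)&(q[:,2]>35)&(q[:,2]<100)&(np.hypot(q[:,0]-365,q[:,1]-128)>45)
    w=lo&(col.min(1)>110)
    k=q[w];print('white',len(k),np.round(np.percentile(k,[2,25,50,75,98],axis=0)).tolist())
    m=k[:,:2].mean(0);d=np.linalg.svd(k[:,:2]-m)[2][0] if 0 else np.linalg.eigh(np.cov(k[:,:2].T))[1][:,1]
    t=(k[:,:2]-m)@d;print('axis',m.round(1),np.degrees(np.arctan2(d[1],d[0])).round(1),'ext',np.percentile(t,[1,99]).round(1))
    e=(m+d*np.percentile(t,1),m+d*np.percentile(t,99));print(np.round(e,1).tolist())
    pr=(q[:,2]>215)&(q[:,2]<265)&(q[:,0]>400)&(q[:,0]<680)&(abs(q[:,1])<150)
    rt=pr&(col[:,0]>110)&(col[:,1]<60)
    lab=q[rt]
    if len(lab)>4:
        _,l,c=cv2.kmeans(lab.astype(np.float32),2,None,(3,50,.1),5,cv2.KMEANS_PP_CENTERS);print('tips',c.round(1).tolist(),np.bincount(l[:,0]))
    pk=q[pr&~rt];print('stand hi',len(pk));
    np.save(f'/tmp/pk_{n}.npy',pk)
    hist=np.histogram(pk[:,2],bins=np.arange(215,270,5));print(hist[0])
    tr=(q[:,2]>9)&(q[:,2]<22)&(q[:,0]>400)&(q[:,0]<640)&(q[:,1]>-140)&(q[:,1]<120)
    mk=np.zeros(p['z_map'].shape,np.uint8);mk[v[tr],u[tr]]=1
    print('tray',cv2.minAreaRect(q[tr][:,:2].astype(np.float32)))
E
python3 m.py
python3 - <<'E'
import sys;sys.path.insert(0,'.')
from h import *
a=np.load('/tmp/top.npz')['c'][130:260,120:380];cv2.imwrite('pics/c1.png',cv2.resize(a[:,:,::-1],None,fx=3,fy=3,interpolation=cv2.INTER_CUBIC))
E
```

```text
top lid (array([513.5, 249.8]), 61.7) 120.23743362047298
white 57 [[437.0, 218.0, 45.0], [446.0, 298.0, 47.0], [453.0, 304.0, 49.0], [502.0, 332.0, 50.0], [521.0, 336.0, 91.0]]
axis [467.8 306.5] -139.0 ext [-59.8  68.5]
[[512.8, 345.8], [416.1, 261.6]]
tips [[513.7999877929688, 37.5, 237.3000030517578], [472.3999938964844, 3.299999952316284, 237.39999389648438]] [37 41]
stand hi 1147
[ 13 144 158 263 131 298   8   5  38  89]
tray ((518.1807861328125, -8.783538818359375), (186.33413696289062, 184.79298400878906), 39.57110595703125)
side lid (array([511.9, 252.9]), 61.5) 122.71556915185965
white 467 [[435.0, 223.0, 45.0], [451.0, 298.0, 50.0], [477.0, 314.0, 52.0], [507.0, 327.0, 64.0], [568.0, 338.0, 95.0]]
axis [484.9 305.2] -150.7 ext [-67.   68.7]
[[543.3, 338.0], [425.0, 271.6]]
tips [[511.0, 44.29999923706055, 240.5], [469.8999938964844, 9.800000190734863, 240.5]] [12 11]
stand hi 651
[  9  58  92 164  69 152  31  13  20  43]
tray ((517.7451171875, -7.3158111572265625), (186.36569213867188, 186.7722625732422), 39.39521789550781)
```

View pics/c1.png

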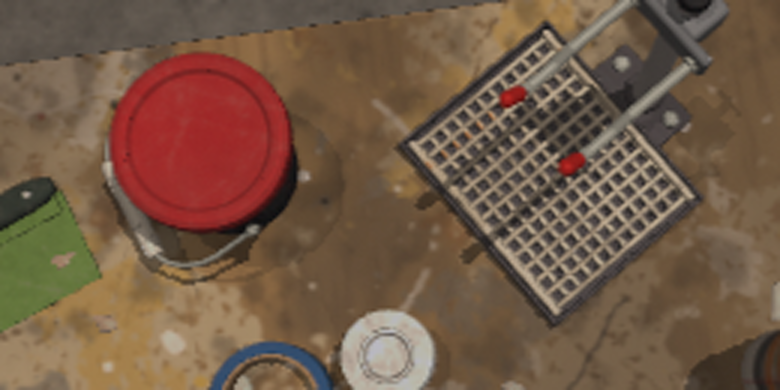

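```bash
cat >> h.py <<'E'
def Rt(yawx,tilt=0):
    "tool x at yawx deg (pointing down), then turned about tool y by tilt deg"
    return (Ro.from_euler('z',yawx,degrees=True)*Ro.from_euler('x',180,degrees=True)*Ro.from_euler('y',tilt,degrees=True)).as_matrix()
def rows(A,B,n=10):
    D=np.linalg.inv(A)@B;w=Ro.from_matrix(D[:3,:3]).as_rotvec()/n
    S=sum(Ro.from_rotvec(w*k).as_matrix() for k in range(n));t=np.linalg.solve(S,D[:3,3])
    print('row',t.round(1).tolist(),w.round(4).tolist(),'|t|',np.linalg.norm(t).round(1),'deg',np.degrees(np.linalg.norm(w)).round(2))
def P(R,p):
    M=np.eye(4);M[:3,:3]=R;M[:3,3]=p;return M
E
python3 - <<'E'
from h import *
p=grab('top');q,u,v=pts(p)
for a in range(380,520,20):
    print(a,[int(np.max(q[(abs(q[:,0]-a)<10)&(abs(q[:,1]-b)<10)][:,2],initial=-9)) for b in range(340,560,20)])
A=T(state());B=P(Rt(14.5),[330,-420,400]);C=P(Rt(66),[520,-20,400]);D=P(Rt(117),[440,400,330]);E=P(Rt(117,-50),[430,410,200])
for a,b in((A,B),(B,C),(C,D),(D,E)): rows(a,b)
# grip fit
for n in('top','side'):
    p=grab(n);r=outline_of(p,'bail_grip')
    for o in r[:1]:
        k,_,_=pts(p,o['pixels']);k=k[(k[:,2]>38)&(k[:,2]<60)]
        th=np.radians(np.arange(0,60,1));m=np.median(k,0);print(n,len(k),m.round(1),(k[:,:2].min(0)+k[:,:2].max(0))/2,cv2.minAreaRect(k[:,:2].astype(np.float32)))
E
```

```text
380 [3, 3, 1, 2, 3, 41, 47, 49, 40, 2, 1]
400 [3, 3, 2, 2, 3, 48, 51, 51, 49, 31, 2]
420 [3, 2, 3, 5, 4, 4, 4, 43, 41, 33, 34]
440 [2, 3, 4, 5, 4, 8, 12, 43, 41, 35, 35]
460 [1, 3, 5, 4, 11, 15, 16, 30, 13, 31, 33]
480 [2, 2, 7, 16, 17, 16, 16, 30, 1, 1, 3]
500 [51, 2, 11, 16, 16, 11, 1, 31, 2, 3, 2]
row [21.4, -8.6, -16.4] [0.0, -0.0, -0.0] |t| 28.3 deg 0.0
row [40.8, -20.7, -0.0] [-0.0, 0.0, -0.0899] |t| 45.8 deg 5.15
row [43.2, -9.1, 7.0] [0.0, 0.0, -0.089] |t| 44.7 deg 5.1
row [6.4, -0.4, 11.9] [-0.0, -0.0873, 0.0] |t| 13.5 deg 5.0
side 352 [479.2 320.6  50.4] [488.43483781 310.21503773] ((483.53155517578125, 315.4263000488281), (117.83589935302734, 25.09583854675293), 23.670013427734375)
```

servo_tool(
  steps=[
    [170, [21.4, -8.6, -16.4], [0, 0, 0]],
    [170, [21.4, -8.6, -16.4], [0, 0, 0]],
    [170, [21.4, -8.6, -16.4], [0, 0, 0]],
    [170, [21.4, -8.6, -16.4], [0, 0, 0]],
    [170, [21.4, -8.6, -16.4], [0, 0, 0]],
    [170, [21.4, -8.6, -16.4], [0, 0, 0]],
    [170, [21.4, -8.6, -16.4], [0, 0, 0]],
    [170, [21.4, -8.6, -16.4], [0, 0, 0]],
    [170, [21.4, -8.6, -16.4], [0, 0, 0]],
    [170, [21.4, -8.6, -16.4], [0, 0, 0]],
  ],
)

```text
time_s: 2.75
ee_pos: [330.2, -419.2, 400.7]
ee_rot: [180.0, -0.0, 14.5]
force: [0.9, 0.1, 0.2]
gripper_width: 30.5
gripper_force: 0.0
```

servo_tool(
  steps=[
    [170, [40.8, -20.7, 0], [0, 0, -0.09]],
    [170, [40.8, -20.7, 0], [0, 0, -0.09]],
    [170, [40.8, -20.7, 0], [0, 0, -0.09]],
    [170, [40.8, -20.7, 0], [0, 0, -0.09]],
    [170, [40.8, -20.7, 0], [0, 0, -0.09]],
    [170, [40.8, -20.7, 0], [0, 0, -0.09]],
    [170, [40.8, -20.7, 0], [0, 0, -0.09]],
    [170, [40.8, -20.7, 0], [0, 0, -0.09]],
    [170, [40.8, -20.7, 0], [0, 0, -0.09]],
    [170, [40.8, -20.7, 0], [0, 0, -0.09]],
  ],
)

```text
time_s: 3.75
ee_pos: [519.6, -18.5, 399.7]
ee_rot: [180.0, -0.0, 66.3]
force: [0.6, -0.3, -0.6]
gripper_width: 30.7
gripper_force: 0.0
```

```bash
python3 - <<'E'
from h import *
p=grab('wrist');q,u,v=pts(p);col=p['color'][v,u].astype(int)
rt=(q[:,2]>225)&(q[:,2]<260)&(col[:,0]>110)&(col[:,1]<60)
lab=q[rt];print(len(lab))
if len(lab)>20:
    _,l,c=cv2.kmeans(lab.astype(np.float32),2,None,(3,50,.1),5,cv2.KMEANS_PP_CENTERS);print('tips',c.round(1).tolist())
    d=c[1]-c[0];y=d[:2]/np.linalg.norm(d[:2]);y*=np.sign(y[0]);x=np.array([y[1],-y[0]]);m=c.mean(0)[:2];print('yaw y',np.degrees(np.arctan2(y[1],y[0])),'x',x,'sep',np.linalg.norm(d))
    h=q[(q[:,2]>212)&(q[:,2]<265)];r=h[:,:2]-m;X=r@x;Y=r@y
    for a in range(-12,110,6):
        k=(abs(X-a)<3)&(abs(abs(Y)-27)<9);kk=h[k]
        if k.sum()>3: print(a,k.sum(),'ztop',np.percentile(kk[:,2],90).round(1),'Y',np.median(Y[k&(Y<0)]).round(1),np.median(Y[k&(Y>0)]).round(1))
cv2.imwrite('pics/w1.png',p['color'][:,:,::-1])
E
```

```text
159
tips [[513.7000122070312, 39.0, 237.39999389648438], [474.3999938964844, 6.300000190734863, 234.89999389648438]]
yaw y 39.710754 x [ 0.6389122  -0.76927966] sep 51.16487
-12 7 ztop 240.1 Y -28.0 24.7
-6 106 ztop 242.4 Y -28.0 25.2
0 121 ztop 241.3 Y -27.8 25.5
6 102 ztop 234.2 Y -27.7 25.4
12 81 ztop 225.8 Y -28.1 25.0
18 74 ztop 224.3 Y -28.5 25.0
24 76 ztop 224.6 Y -28.5 25.1
30 77 ztop 224.5 Y -28.2 24.9
36 81 ztop 226.3 Y -28.3 24.9
42 81 ztop 229.9 Y -28.7 25.2
48 80 ztop 231.8 Y -28.1 24.7
54 76 ztop 232.1 Y -28.7 24.9
60 76 ztop 232.0 Y -28.5 25.0
66 78 ztop 232.0 Y -28.4 25.0
72 73 ztop 232.3 Y -28.4 25.0
78 83 ztop 232.5 Y -28.5 24.8
84 76 ztop 232.4 Y -28.4 24.9
90 52 ztop 232.1 Y -29.7 24.8
96 123 ztop 240.4 Y -19.5 26.2
102 70 ztop 241.5 Y -18.7 26.2
108 14 ztop 242.1 Y -19.4 nan
  return _methods._mean(a, axis=axis, dtype=dtype,
  ret = ret.dtype.type(ret / rcount)
```

View pics/w1.png

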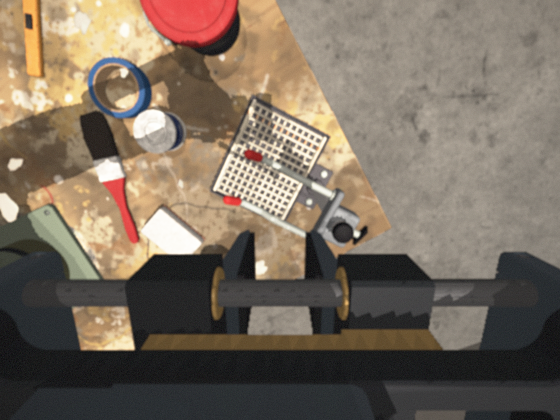

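servo_tool(
  steps=[
    [170, [43.2, -9.1, 7], [0, 0, -0.089]],
    [170, [43.2, -9.1, 7], [0, 0, -0.089]],
    [170, [43.2, -9.1, 7], [0, 0, -0.089]],
    [170, [43.2, -9.1, 7], [0, 0, -0.089]],
    [170, [43.2, -9.1, 7], [0, 0, -0.089]],
    [170, [43.2, -9.1, 7], [0, 0, -0.089]],
    [170, [43.2, -9.1, 7], [0, 0, -0.089]],
    [170, [43.2, -9.1, 7], [0, 0, -0.089]],
    [170, [43.2, -9.1, 7], [0, 0, -0.089]],
    [170, [43.2, -9.1, 7], [0, 0, -0.089]],
  ],
)

```text
time_s: 4.8
ee_pos: [438.0, 400.6, 329.4]
ee_rot: [180.0, 0.0, 117.2]
force: [0.0, 0.3, 0.5]
gripper_width: 30.3
gripper_force: 0.0
```

servo_tool(
  steps=[
    [170, [6.4, -0.4, 11.9], [0, -0.0873, 0]],
    [170, [6.4, -0.4, 11.9], [0, -0.0873, 0]],
    [170, [6.4, -0.4, 11.9], [0, -0.0873, 0]],
    [170, [6.4, -0.4, 11.9], [0, -0.0873, 0]],
    [170, [6.4, -0.4, 11.9], [0, -0.0873, 0]],
    [170, [6.4, -0.4, 11.9], [0, -0.0873, 0]],
    [170, [6.4, -0.4, 11.9], [0, -0.0873, 0]],
    [170, [6.4, -0.4, 11.9], [0, -0.0873, 0]],
    [170, [6.4, -0.4, 11.9], [0, -0.0873, 0]],
    [170, [6.4, -0.4, 11.9], [0, -0.0873, 0]],
  ],
)

```text
time_s: 5.8
ee_pos: [429.1, 409.3, 199.2]
ee_rot: [179.9, 50.2, 117.0]
force: [-0.1, -0.4, -0.3]
gripper_width: 30.5
gripper_force: 0.0
```

```bash
python3 - <<'E'
from h import *
s=state();print(s['qpos'].round(1),s['ee_pos'],s['ee_rot'])
p=grab('wrist');cv2.imwrite('pics/w2.png',p['color'][:,:,::-1])
for o in outline_of(p,'bail_grip')[:2]:
    k,_,_=pts(p,cv2.erode(o['pixels'].astype(np.uint8),np.ones((3,3)))>0);print(o['confidence'],o['at'],len(k),np.percentile(k,[3,50,97],axis=0).round(1).tolist() if len(k) else 0)
    if len(k):print(cv2.minAreaRect(k[:,:2].astype(np.float32)))
E
```

```text
[ 61.9  35.8  82.6 -39.2  94.7  43.6] [429.1478083  409.28654718 199.19361944] [179.93487812  50.17989617 117.01318429]
0.74 [207.2, 220.4] 1672 [[413.5, -86.1, 2.0], [468.2, 0.6, 9.7], [525.7, 81.8, 14.2]]
((450.6316223144531, 57.86314392089844), (121.94926452636719, 338.3370666503906), 12.821789741516113)
0.68 [281.9, 155.3] 903 [[434.8, 252.8, 41.2], [473.1, 320.1, 47.6], [547.5, 338.3, 77.8]]
((491.16900634765625, 290.722900390625), (132.65037536621094, 78.54241180419922), 26.874221801757812)
```

View pics/w2.png

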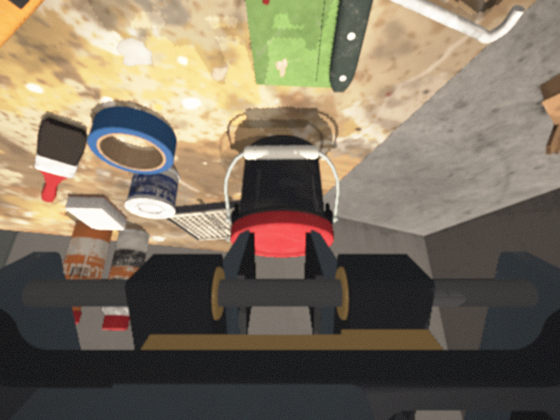

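```bash
python3 - <<'E'
from h import *
p=grab('wrist');q,u,v=pts(p);c=p['color'][v,u].astype(int)
k=(u>244)&(u<320)&(v>140)&(v<168)&(q[:,2]>36)&(q[:,2]<62)&(c.min(1)>95);g=q[k]
o=np.array([-.454,.891]);a=np.array([.891,.454])
print(k.sum(),g.mean(0).round(1),'cols',u[k].min(),u[k].max(),np.polyfit(u[k],v[k],1))
O=(g[:,:2]-[512.5,251])@o;A=(g[:,:2]-[512.5,251])@a
print('out',np.percentile(O,[2,50,98]).round(1),'along',np.percentile(A,[1,50,99]).round(1),'z',np.percentile(g[:,2],[2,50,98]).round(1),'slope',np.degrees(np.polyfit(A,O,1)[0]))
E
```

```text
955 [474.  321.1  46.4] cols 245 319 [-2.70657807e-03  1.55763449e+02]
out [73.5 80.9 83.4] along [-41.2  -1.9  36.1] z [39.6 47.2 50.7] slope 0.9676641066066884
```

```bash
cat > arc.py <<'E'
from h import *
tub=np.array([511.5,250.2]);o=np.array([-.454,.891])
z=np.array([-.766,-.643]);n=np.array([-.643,.766])
def W(oz): return np.r_[tub+o*oz[0],oz[1]]
def tcp(G,s=14,gap=0): return G-s*z-(23+gap)*n
G0=np.array([76,44.])
E
python3 - <<'E'
from arc import *
A=T(state());R=Rt(117,-50)
pre=P(R,W(tcp(G0,64,4)));t=P(R,W(tcp(G0,14,4)))
rows(A,pre);rows(pre,t);print(pre[:3,3],t[:3,3])
ph=np.radians(np.linspace(121.4,8,31))
pr=np.array([tcp(np.array([88*np.sin(f),90+88*np.cos(f)]),14,-1 ) for f in ph]);pr[0]=tcp(G0,14,4)
for d in np.diff(pr,axis=0): print([round(-d@n,1),0,round(d@z,1)],end=' ')
E
```

```text
row [7.9, 0.2, 11.4] [-0.0001, 0.0001, 0.0004] |t| 13.8 deg 0.02
row [0.0, 0.0, 5.0] [0.0, -0.0, -0.0] |t| 5.0 deg 0.0
[446.85721  377.065035  64.47    ] [464.24541  342.939735  32.32    ]
[np.float64(-7.7), 0, np.float64(-4.9)] [np.float64(-2.4), 0, np.float64(-5.3)] [np.float64(-2.7), 0, np.float64(-5.1)] [np.float64(-3.1), 0, np.float64(-4.9)] [np.float64(-3.4), 0, np.float64(-4.7)] [np.float64(-3.7), 0, np.float64(-4.5)] [np.float64(-4.0), 0, np.float64(-4.2)] [np.float64(-4.2), 0, np.float64(-4.0)] [np.float64(-4.5), 0, np.float64(-3.7)] [np.float64(-4.7), 0, np.float64(-3.4)] [np.float64(-4.9), 0, np.float64(-3.1)] [np.float64(-5.1), 0, np.float64(-2.7)] [np.float64(-5.3), 0, np.float64(-2.4)] [np.float64(-5.4), 0, np.float64(-2.0)] [np.float64(-5.6), 0, np.float64(-1.7)] [np.float64(-5.7), 0, np.float64(-1.3)] [np.float64(-5.7), 0, np.float64(-0.9)] [np.float64(-5.8), 0, np.float64(-0.5)] [np.float64(-5.8), 0, np.float64(-0.2)] [np.float64(-5.8), 0, np.float64(0.2)] [np.float64(-5.8), 0, np.float64(0.6)] [np.float64(-5.7), 0, np.float64(1.0)] [np.float64(-5.6), 0, np.float64(1.4)] [np.float64(-5.5), 0, np.float64(1.7)] [np.float64(-5.4), 0, np.float64(2.1)] [np.float64(-5.3), 0, np.float64(2.5)] [np.float64(-5.1), 0, np.float64(2.8)] [np.float64(-4.9), 0, np.float64(3.1)] [np.float64(-4.7), 0, np.float64(3.4)] [np.float64(-4.4), 0, np.float64(3.7)]
```

servo_tool(
  steps=[
    [170, [7.9, 0.2, 11.4], [0, 0, 0]],
    [170, [7.9, 0.2, 11.4], [0, 0, 0]],
    [170, [7.9, 0.2, 11.4], [0, 0, 0]],
    [170, [7.9, 0.2, 11.4], [0, 0, 0]],
    [170, [7.9, 0.2, 11.4], [0, 0, 0]],
    [170, [7.9, 0.2, 11.4], [0, 0, 0]],
    [170, [7.9, 0.2, 11.4], [0, 0, 0]],
    [170, [7.9, 0.2, 11.4], [0, 0, 0]],
    [170, [7.9, 0.2, 11.4], [0, 0, 0]],
    [170, [7.9, 0.2, 11.4], [0, 0, 0]],
  ],
)

```text
time_s: 6.95
ee_pos: [447.6, 377.1, 64.7]
ee_rot: [-180.0, 50.0, 117.1]
force: [-0.3, -0.1, 0.6]
gripper_width: 30.6
gripper_force: 0.0
```

servo_tool(
  steps=[
    [170, [0, 0, 5], [0, 0, 0]],
    [170, [0, 0, 5], [0, 0, 0]],
    [170, [0, 0, 5], [0, 0, 0]],
    [170, [0, 0, 5], [0, 0, 0]],
    [170, [0, 0, 5], [0, 0, 0]],
    [170, [0, 0, 5], [0, 0, 0]],
    [170, [0, 0, 5], [0, 0, 0]],
    [170, [0, 0, 5], [0, 0, 0]],
    [170, [0, 0, 5], [0, 0, 0]],
    [170, [0, 0, 5], [0, 0, 0]],
  ],
)

```text
time_s: 7.95
ee_pos: [465.0, 342.9, 33.5]
ee_rot: [-180.0, 50.0, 117.0]
force: [0.4, 0.0, -0.7]
gripper_width: 30.4
gripper_force: 0.0
```

```bash
python3 - <<'E'
from h import *
s=state();print(s['ee_pos'],s['force'],s['qpos'].round(1))
p=grab('side');cv2.imwrite('pics/s2.png',cv2.resize(p['color'][180:380,80:360,::-1],None,fx=2.5,fy=2.5,interpolation=cv2.INTER_CUBIC))
E
```

```text
[465.04563265 342.89403144  33.46881232] [ 0.38084382  0.01630398 -0.71405386] [ 56.4  43.7  95.7 -43.5  75.9  54.3]
```

View pics/s2.png

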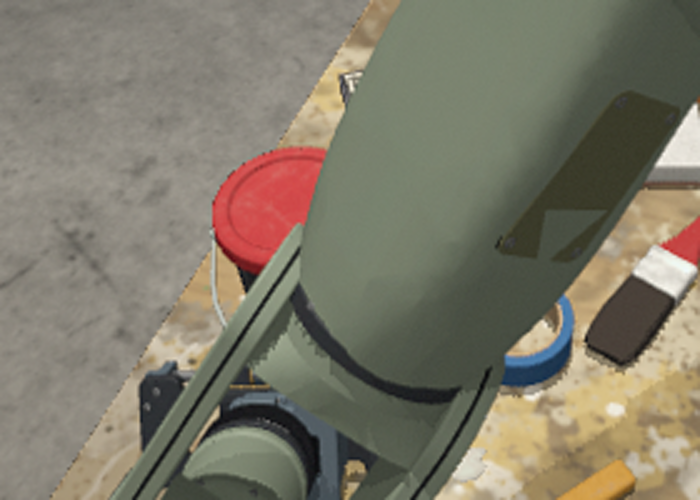

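servo_tool(
  steps=[
    [170, [-7.7, 0, -4.9], [0, 0, 0]],
    [170, [-2.4, 0, -5.3], [0, 0, 0]],
    [170, [-2.7, 0, -5.1], [0, 0, 0]],
    [170, [-3.1, 0, -4.9], [0, 0, 0]],
    [170, [-3.4, 0, -4.7], [0, 0, 0]],
    [170, [-3.7, 0, -4.5], [0, 0, 0]],
    [170, [-4.0, 0, -4.2], [0, 0, 0]],
    [170, [-4.2, 0, -4.0], [0, 0, 0]],
    [170, [-4.5, 0, -3.7], [0, 0, 0]],
    [170, [-4.7, 0, -3.4], [0, 0, 0]],
  ],
)

```text
time_s: 9.0
ee_pos: [461.2, 350.2, 94.1]
ee_rot: [-180.0, 50.1, 117.1]
force: [-0.4, 1.4, 0.6]
gripper_width: 30.5
gripper_force: 0.6
```

```bash
python3 - <<'E'
from h import *
p=grab('wrist');cv2.imwrite('pics/w3.png',p['color'][:,:,::-1])
p=grab('top');q,u,v=pts(p);col=p['color'][v,u].astype(int)
red=(col[:,0]>110)&(col[:,1]<60)&(abs(q[:,2]-123)<8)&(np.hypot(q[:,0]-511,q[:,1]-251)<90);k=q[red]
print(red.sum(),k.min(0),k.max(0))
E
```

```text
2738 [453.34920224 188.38565855 115.04321136] [575.07532831 309.96862131 126.919211  ]
```

View pics/w3.png

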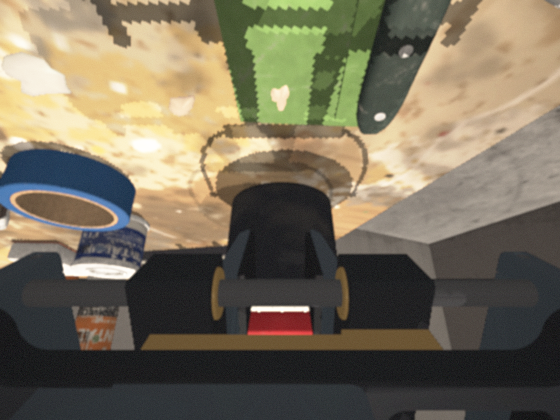

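servo_tool(
  steps=[
    [170, [-4.9, 0, -3.1], [0, 0, 0]],
    [170, [-5.1, 0, -2.7], [0, 0, 0]],
    [170, [-5.3, 0, -2.4], [0, 0, 0]],
    [170, [-5.4, 0, -2.0], [0, 0, 0]],
    [170, [-5.6, 0, -1.7], [0, 0, 0]],
    [170, [-5.7, 0, -1.3], [0, 0, 0]],
    [170, [-5.7, 0, -0.9], [0, 0, 0]],
    [170, [-5.8, 0, -0.5], [0, 0, 0]],
    [170, [-5.8, 0, -0.2], [0, 0, 0]],
    [170, [-5.8, 0, 0.2], [0, 0, 0]],
  ],
)

```text
time_s: 10.1
ee_pos: [472.3, 328.7, 145.4]
ee_rot: [180.0, 50.0, 117.0]
force: [-0.5, 0.7, -0.8]
gripper_width: 30.5
gripper_force: 0.2
```

servo_tool(
  steps=[
    [170, [-5.8, 0, 0.6], [0, 0, 0]],
    [170, [-5.7, 0, 1], [0, 0, 0]],
    [170, [-5.6, 0, 1.4], [0, 0, 0]],
    [170, [-5.5, 0, 1.7], [0, 0, 0]],
    [170, [-5.4, 0, 2.1], [0, 0, 0]],
    [170, [-5.3, 0, 2.5], [0, 0, 0]],
    [170, [-5.1, 0, 2.8], [0, 0, 0]],
    [170, [-4.9, 0, 3.1], [0, 0, 0]],
    [170, [-4.7, 0, 3.4], [0, 0, 0]],
    [170, [-4.4, 0, 3.7], [0, 0, 0]],
  ],
)

```text
time_s: 11.1
ee_pos: [495.4, 283.4, 170.9]
ee_rot: [-180.0, 50.0, 117.0]
force: [-0.8, -0.4, 0.0]
gripper_width: 30.3
gripper_force: 0.2
```

```bash
python3 - <<'E'
from h import *
p=grab('top');q,u,v=pts(p);col=p['color'][v,u].astype(int)
red=(col[:,0]>110)&(col[:,1]<60)&(abs(q[:,2]-123)<8)&(np.hypot(q[:,0]-511,q[:,1]-251)<90);k=q[red]
print(red.sum(),k.min(0),k.max(0))
for n in('top','side'):
  if n!='top':p=grab(n)
  for o in outline_of(p,'bail_grip')[:2]:
    k,_,_=pts(p,o['pixels']);print(n,o['confidence'],o['at'],len(k),np.percentile(k,[3,50,97],axis=0).round(1).tolist() if len(k) else 0)
p=grab('side');cv2.imwrite('pics/s3.png',p['color'][:,:,::-1])
E
```

```text
1800 [453.51479052 188.12712977 115.26900912] [575.12180289 307.61899498 127.85568601]
top 0.64 [173.2, 170.8] 318 [[454.2, 222.2, 105.7], [512.9, 256.6, 181.5], [565.7, 282.3, 184.7]]
```

View pics/s3.png

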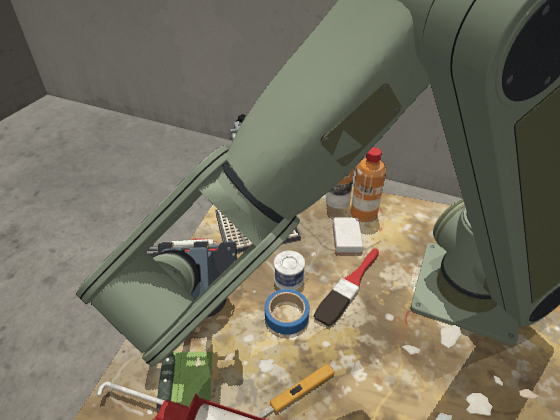

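servo_tool(
  steps=[
    [170, [4, 0, 0], [0, 0, 0]],
    [170, [1, 0, -4], [0, 0, 0]],
    [170, [0, 0, -8], [0, 0, 0]],
    [170, [0, 0, -14], [0, 0, 0]],
    [170, [0, 0, -14], [0, 0, 0]],
    [170, [0, 0, -16], [0, 0, 0]],
    [170, [0, 0, -16], [0, 0, 0]],
    [170, [0, 0, -16], [0, 0, 0]],
    [170, [0, 0, -16], [0, 0, 0]],
    [170, [0, 0, -16], [0, 0, 0]],
  ],
)

```text
time_s: 12.35
ee_pos: [451.2, 370.0, 245.5]
ee_rot: [179.9, 50.0, 117.0]
force: [0.9, 0.1, -0.6]
gripper_width: 30.5
gripper_force: 0.0
```

```bash
python3 - <<'E'
from h import *
A=T(state());print(A[:3,3])
B=P(Rt(117,0),[450,370,330]);C=P(Rt(72,0),[480,310,340]);D=P(Rt(27,0),[512,254,320])
rows(A,B);rows(B,C);rows(C,D)
E
```

```text
[451.23471655 369.9762965  245.46893938]
row [-4.0, -0.1, -7.8] [0.0002, 0.0872, 0.0001] |t| 8.7 deg 5.0
row [-6.5, 2.3, -1.0] [-0.0, -0.0, 0.0785] |t| 7.0 deg 4.5
row [-2.5, 6.1, 2.0] [0.0, -0.0, 0.0785] |t| 6.9 deg 4.5
```

servo_tool(
  steps=[
    [60, [-4, 0, -7.8], [0, 0.0872, 0]],
    [60, [-4, 0, -7.8], [0, 0.0872, 0]],
    [60, [-4, 0, -7.8], [0, 0.0872, 0]],
    [60, [-4, 0, -7.8], [0, 0.0872, 0]],
    [60, [-4, 0, -7.8], [0, 0.0872, 0]],
    [60, [-4, 0, -7.8], [0, 0.0872, 0]],
    [60, [-4, 0, -7.8], [0, 0.0872, 0]],
    [60, [-4, 0, -7.8], [0, 0.0872, 0]],
    [60, [-4, 0, -7.8], [0, 0.0872, 0]],
    [60, [-4, 0, -7.8], [0, 0.0872, 0]],
  ],
)

```text
time_s: 13.35
ee_pos: [451.2, 369.8, 331.1]
ee_rot: [179.9, -0.2, 117.2]
force: [0.1, -0.2, -0.6]
gripper_width: 69.8
gripper_force: 0.0
```

servo_tool(
  steps=[
    [60, [-6.5, 2.3, -1], [0, 0, 0.0785]],
    [60, [-6.5, 2.3, -1], [0, 0, 0.0785]],
    [60, [-6.5, 2.3, -1], [0, 0, 0.0785]],
    [60, [-6.5, 2.3, -1], [0, 0, 0.0785]],
    [60, [-6.5, 2.3, -1], [0, 0, 0.0785]],
    [60, [-6.5, 2.3, -1], [0, 0, 0.0785]],
    [60, [-6.5, 2.3, -1], [0, 0, 0.0785]],
    [60, [-6.5, 2.3, -1], [0, 0, 0.0785]],
    [60, [-6.5, 2.3, -1], [0, 0, 0.0785]],
    [60, [-6.5, 2.3, -1], [0, 0, 0.0785]],
  ],
)

```text
time_s: 14.35
ee_pos: [481.1, 309.2, 340.2]
ee_rot: [179.9, 0.0, 72.0]
force: [-0.2, -0.1, -0.7]
gripper_width: 69.9
gripper_force: 0.0
```

servo_tool(
  steps=[
    [60, [-2.5, 6.1, 2], [0, 0, 0.0785]],
    [60, [-2.5, 6.1, 2], [0, 0, 0.0785]],
    [60, [-2.5, 6.1, 2], [0, 0, 0.0785]],
    [60, [-2.5, 6.1, 2], [0, 0, 0.0785]],
    [60, [-2.5, 6.1, 2], [0, 0, 0.0785]],
    [60, [-2.5, 6.1, 2], [0, 0, 0.0785]],
    [60, [-2.5, 6.1, 2], [0, 0, 0.0785]],
    [60, [-2.5, 6.1, 2], [0, 0, 0.0785]],
    [60, [-2.5, 6.1, 2], [0, 0, 0.0785]],
    [60, [-2.5, 6.1, 2], [0, 0, 0.0785]],
  ],
)

```text
time_s: 15.35
ee_pos: [512.9, 253.4, 320.2]
ee_rot: [179.9, -0.0, 27.0]
force: [-0.0, -0.9, -0.5]
gripper_width: 69.8
gripper_force: 0.0
```

```bash
python3 - <<'E'
from h import *
s=state();print(s['ee_pos'],s['ee_rot'],s['qpos'].round(1))
cs=[]
for n in('wrist','top'):
    p=grab(n);q,u,v=pts(p);c=p['color'][v,u].astype(int)
    red=(c[:,0]>110)&(c[:,1]<60)&(abs(q[:,2]-123)<8)&(np.hypot(q[:,0]-511,q[:,1]-251)<90);k=q[red]
    if len(k):print(n,'lid',k.min(0).round(),k.max(0).round())
    g=q[(q[:,2]>165)&(q[:,2]<195)&(c.min(1)>90)&(np.hypot(q[:,0]-512,q[:,1]-252)<60)]
    if len(g)>5:
        print(len(g),np.median(g,0).round(1),np.percentile(g,[2,98],axis=0).round(1).tolist(),cv2.minAreaRect(g[:,:2].astype(np.float32)))
    cs.append(p['color'])
cv2.imwrite('pics/w4.png',cs[0][:,:,::-1])
E
```

```text
[512.92349851 253.3931452  320.18624768] [ 1.79935933e+02 -4.49122035e-02  2.70019705e+01] [25.2 15.8 81.2 -0.1 82.9 88.2]
wrist lid [455. 202. 116.] [570. 312. 125.]
1147 [513.1 259.1 182.4] [[470.4, 235.7, 170.0], [554.2, 279.5, 184.5]] ((509.26422119140625, 256.5960998535156), (110.51242065429688, 14.481122970581055), 26.55552101135254)
top lid [458. 188. 115.] [575. 283. 127.]
9 [478.4 233.8 181. ] [[463.6, 229.7, 165.5], [482.4, 236.1, 181.9]] ((472.80499267578125, 233.09945678710938), (20.213491439819336, 2.693695306777954), 13.370614051818848)
```

View pics/w4.png

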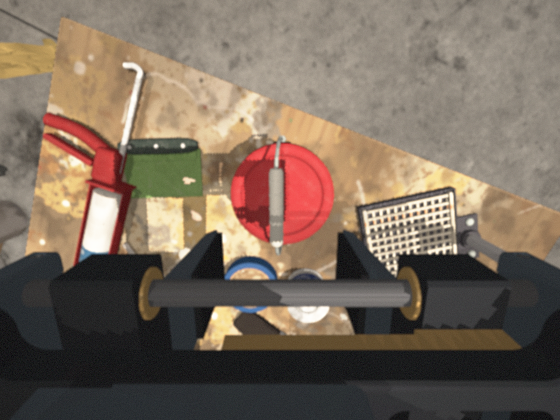

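servo_tool(
  steps=[
    [60, [-0.4, -1.2, 14], [0, 0, 0]],
    [60, [-0.4, -1.2, 14], [0, 0, 0]],
    [60, [-0.4, -1.2, 14], [0, 0, 0]],
    [60, [-0.4, -1.2, 14], [0, 0, 0]],
    [60, [0, 0, 14], [0, 0, 0]],
    [60, [0, 0, 14], [0, 0, 0]],
    [60, [0, 0, 14], [0, 0, 0]],
    [60, [0, 0, 14], [0, 0, 0]],
    [60, [0, 0, 14], [0, 0, 0]],
    [60, [0, 0, 14], [0, 0, 0]],
  ],
)

```text
time_s: 16.45
ee_pos: [509.6, 257.3, 179.5]
ee_rot: [179.9, -0.1, 27.3]
force: [0.2, 0.0, -0.1]
gripper_width: 69.7
gripper_force: 0.0
```

servo_tool(
  steps=[
    [120, [0, 0, 0], [0, 0, 0]],
    [255, [0, 0, 0], [0, 0, 0]],
    [255, [0, 0, 0], [0, 0, 0]],
    [255, [0, 0, 0], [0, 0, 0]],
    [255, [0, 0, 0], [0, 0, 0]],
    [255, [0, 0, 0], [0, 0, 0]],
    [255, [0, 0, 0], [0, 0, 0]],
    [255, [0, 0, 0], [0, 0, 0]],
    [255, [0, 0, 0], [0, 0, 0]],
    [255, [0, 0, 0], [0, 0, 0]],
  ],
  squeeze=45,
)

```text
time_s: 17.45
ee_pos: [509.7, 256.3, 179.3]
ee_rot: [179.9, -0.0, 27.1]
force: [-0.2, -1.3, 1.3]
gripper_width: 13.2
gripper_force: 45.0
```

servo_tool(
  steps=[
    [255, [0, 0, -3], [0, 0, 0]],
    [255, [0, 0, -6], [0, 0, 0]],
    [255, [0, 0, -10], [0, 0, 0]],
    [255, [0, 0, -13], [0, 0, 0]],
    [255, [0, 0, -13], [0, 0, 0]],
    [255, [0, 0, -13], [0, 0, 0]],
    [255, [0, 0, -13], [0, 0, 0]],
    [255, [0, 0, -12], [0, 0, 0]],
    [255, [0, 0, -7], [0, 0, 0]],
    [255, [0, 0, -4], [0, 0, 0]],
  ],
)

```text
time_s: 18.45
ee_pos: [509.7, 256.5, 274.1]
ee_rot: [179.9, -0.1, 27.1]
force: [0.2, -0.1, -6.8]
gripper_width: 13.2
gripper_force: 45.0
```

```bash
python3 - <<'E'
from h import *
s=state();print(s['ee_pos'],s['force'],s['gripper_width'])
cs=[]
for n in('side','top'):
    p=grab(n);q,u,v=pts(p);c=p['color'][v,u].astype(int);cs.append(p['color'])
    k=q[(c[:,0]>110)&(c[:,1]<60)&(q[:,2]>180)&(np.hypot(q[:,0]-510,q[:,1]-255)<90)]
    if len(k)>20:
        print(n,len(k),k.min(0).round(),k.max(0).round(),'plane',np.linalg.lstsq(np.c_[k[:,:2]-k[:,:2].mean(0),np.ones(len(k))],k[:,2],rcond=None)[0])
cv2.imwrite('pics/s5.png',cs[0][:,:,::-1])
seat=np.array([508.1,3.2]);x=np.array([.639,-.769])
A=T(s);B=P(Rt(33.5),[*(seat-x*150+[0,20]),285]);C=P(Rt(39.6),[*(seat-x*85),263])
rows(A,B);rows(B,C);print(B[:3,3],C[:3,3])
E
```

```text
[509.73901988 256.50551023 274.13423402] [ 0.24695961 -0.09411213 -6.78893762] 13.242802375177332
side 766 [452. 199. 205.] [568. 315. 222.] plane [-5.20327103e-03 -8.33743707e-03  2.16774318e+02]
top 598 [461. 190. 211.] [574. 264. 372.] plane [ 2.22325500e-02 -5.67594841e-02  2.16595643e+02]
row [-14.3, 5.4, -1.1] [0.0001, -0.0001, -0.0112] |t| 15.3 deg 0.64
row [-0.8, 8.1, 2.2] [-0.0, 0.0, -0.0106] |t| 8.4 deg 0.61
[412.25 138.55 285.  ] [453.785  68.565 263.   ]
```

View pics/s5.png

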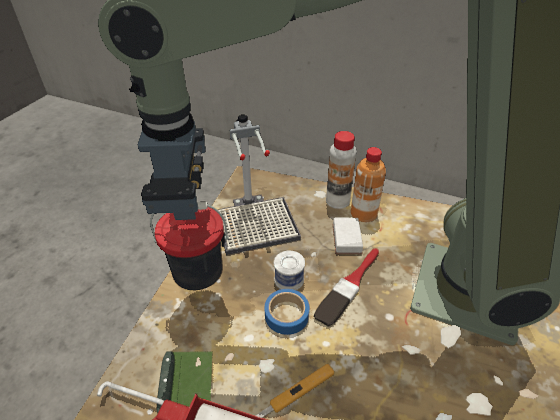

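servo_tool(
  steps=[
    [255, [-6, 2.3, -1.1], [0, 0, -0.0112]],
    [255, [-12, 4.5, -1.1], [0, 0, -0.0112]],
    [255, [-17, 6.4, -1.1], [0, 0, -0.0112]],
    [255, [-19, 7.2, -1.1], [0, 0, -0.0112]],
    [255, [-20, 7.6, -1.1], [0, 0, -0.0112]],
    [255, [-20, 7.6, -1.1], [0, 0, -0.0112]],
    [255, [-18, 6.8, -1.1], [0, 0, -0.0112]],
    [255, [-15, 5.6, -1.1], [0, 0, -0.0112]],
    [255, [-10, 3.7, -1.1], [0, 0, -0.0112]],
    [255, [-6, 2.3, -1.1], [0, 0, -0.0112]],
  ],
)

```text
time_s: 19.55
ee_pos: [411.4, 137.3, 284.3]
ee_rot: [179.9, 0.0, 33.5]
force: [0.5, -0.2, -7.3]
gripper_width: 12.8
gripper_force: 45.0
```

servo_tool(
  steps=[
    [255, [-0.8, 3, 3], [0, 0, -0.0106]],
    [255, [-0.8, 6, 3], [0, 0, -0.0106]],
    [255, [-0.8, 9, 3], [0, 0, -0.0106]],
    [255, [-0.8, 11, 3], [0, 0, -0.0106]],
    [255, [-0.8, 12, 3], [0, 0, -0.0106]],
    [255, [-0.8, 12, 3], [0, 0, -0.0106]],
    [255, [-0.8, 11, 3], [0, 0, -0.0106]],
    [255, [-0.8, 9, 1], [0, 0, -0.0106]],
    [255, [-0.8, 5, 0], [0, 0, -0.0106]],
    [255, [-0.8, 3, 0], [0, 0, -0.0106]],
  ],
)

```text
time_s: 20.55
ee_pos: [454.4, 68.0, 262.2]
ee_rot: [180.0, 0.0, 39.6]
force: [0.2, 0.3, -7.7]
gripper_width: 13.1
gripper_force: 45.0
```

```bash
python3 - <<'E'
from h import *
s=state();print(s['ee_pos'],s['ee_rot'],s['force'])
p=grab('side');q,u,v=pts(p);c=p['color'][v,u].astype(int)
k=q[(c[:,0]>110)&(c[:,1]<60)&(q[:,2]>190)&(q[:,2]<225)&(np.hypot(q[:,0]-454,q[:,1]-68)<85)]
print(len(k),k.min(0).round(),k.max(0).round(),'plane',np.linalg.lstsq(np.c_[k[:,:2]-k[:,:2].mean(0),np.ones(len(k))],k[:,2],rcond=None)[0])
seat=np.array([508.1,3.2]);x=np.array([.639,-.769]);A=T(s)
B=P(Rt(39.6),[*(seat),263]);rows(A,B)
p=grab('wrist');cv2.imwrite('pics/w6.png',p['color'][:,:,::-1])
q,u,v=pts(p);c=p['color'][v,u].astype(int)
k=(q[:,2]>218)&(q[:,2]<250)&((q[:,:2]-seat)@x>-20)&((q[:,:2]-seat)@x<55)
Y=(q[k][:,:2]-seat)@[.769,.639];Y=Y[abs(Y)<45];print(np.median(Y[Y<0]),np.median(Y[Y>0]),len(Y))
E
```

```text
[454.39994305  68.02400241 262.17364951] [1.79958315e+02 2.18377935e-02 3.96122280e+01] [ 0.24614401  0.3001053  -7.66204763]
721 [398.  15. 192.] [519. 127. 211.] plane [-9.44869088e-04 -6.12480489e-03  2.05278345e+02]
row [0.0, 8.4, -0.1] [0.0001, 0.0, 0.0] |t| 8.4 deg 0.0
-24.025877054864658 27.339341137488496 1561
```

View pics/w6.png

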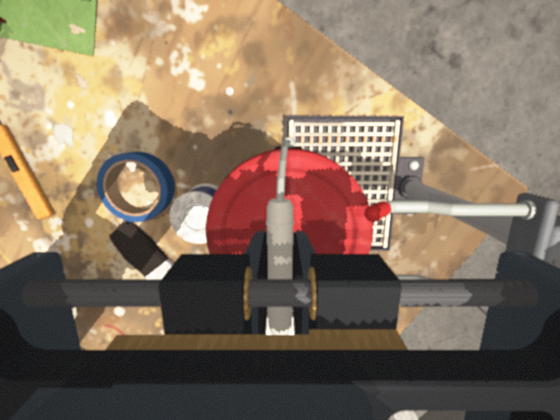

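servo_tool(
  steps=[
    [255, [0, 3, 0], [0, 0, 0]],
    [255, [0, 6, 0], [0, 0, 0]],
    [255, [0, 9, 0], [0, 0, 0]],
    [255, [0, 11, 0], [0, 0, 0]],
    [255, [0, 12, 0], [0, 0, 0]],
    [255, [0, 12, 0], [0, 0, 0]],
    [255, [0, 12, 0], [0, 0, 0]],
    [255, [0, 10, 0], [0, 0, 0]],
    [255, [0, 6, 0], [0, 0, 0]],
    [255, [0, 3, 0], [0, 0, 0]],
  ],
)

```text
time_s: 21.65
ee_pos: [507.9, 2.9, 262.3]
ee_rot: [180.0, 0.0, 39.5]
force: [-0.1, -0.1, -7.5]
gripper_width: 12.8
gripper_force: 45.0
```

```bash
python3 - <<'E'
from h import *
s=state();print(s['ee_pos'],s['ee_rot'],s['force'])
seat=np.array([508.1,3.2]);x=np.array([.639,-.769]);y=np.array([.769,.639])
d=s['ee_pos'][:2]-seat;print('tool rel seat',d@x,d@y)
p=grab('wrist')
q,u,v=pts(p);c=p['color'][v,u].astype(int);X=(q[:,:2]-seat)@x;Y=(q[:,:2]-seat)@y
k=(q[:,2]>218)&(q[:,2]<248)&(abs(abs(Y)-27)<14)
for a in range(-40,60,5):
    m=k&(abs(X-a)<2.5)
    if m.sum()>5: print(a,m.sum(),np.percentile(q[m][:,2],85).round(1),[np.median(Y[m&(Y*g>0)]).round(1) for g in(-1,1) if (m&(Y*g>0)).any()])
E
```

```text
[507.90208009   2.93411516 262.2920388 ] [1.79952460e+02 2.40565772e-02 3.95386450e+01] [-0.12374181 -0.07472734 -7.47649905]
tool rel seat 0.07799462314558626 -0.3221008236979257
-35 12 240.3 [np.float64(26.9)]
-30 125 242.1 [np.float64(27.9)]
-25 161 241.1 [np.float64(28.4)]
-20 150 235.8 [np.float64(28.2)]
-15 133 240.3 [np.float64(27.0)]
-10 98 243.2 [np.float64(25.5)]
5 15 246.1 [np.float64(15.4)]
10 139 243.6 [np.float64(25.4)]
15 104 227.5 [np.float64(27.2)]
20 108 230.4 [np.float64(27.3)]
25 104 231.8 [np.float64(27.4)]
30 107 231.9 [np.float64(27.6)]
35 102 232.0 [np.float64(27.6)]
40 105 232.0 [np.float64(27.4)]
45 104 232.1 [np.float64(27.4)]
50 105 232.0 [np.float64(27.5)]
55 104 232.1 [np.float64(27.3)]
```

servo_tool(
  steps=[
    [255, [0, 0, 2], [0, 0, 0]],
    [255, [0, 0, 4], [0, 0, 0]],
    [255, [0, 0, 4], [0, 0, 0]],
    [255, [0, 0, 4], [0, 0, 0]],
    [255, [0, 0, 4], [0, 0, 0]],
    [255, [0, 0, 3], [0, 0, 0]],
    [255, [0, 0, 2], [0, 0, 0]],
    [255, [0, 0, 2], [0, 0, 0]],
    [255, [0, 0, 1], [0, 0, 0]],
    [255, [0, 0, 1], [0, 0, 0]],
  ],
)

```text
time_s: 22.7
ee_pos: [507.6, 3.5, 235.5]
ee_rot: [179.9, 0.0, 39.6]
force: [0.9, -0.7, -7.6]
gripper_width: 12.8
gripper_force: 45.0
```

servo_tool(
  steps=[
    [255, [0, 0, 0.5], [0, 0, 0]],
    [255, [0, 0, 0.5], [0, 0, 0]],
    [255, [0, 0, 0.5], [0, 0, 0]],
    [255, [0, 0, 0.5], [0, 0, 0]],
    [255, [0, 0, 0.5], [0, 0, 0]],
    [255, [0, 0, 0], [0, 0, 0]],
    [255, [0, 0, 0], [0, 0, 0]],
    [255, [0, 0, 0], [0, 0, 0]],
    [255, [0, 0, 0], [0, 0, 0]],
    [255, [0, 0, 0], [0, 0, 0]],
  ],
)

```text
time_s: 23.7
ee_pos: [507.6, 3.5, 233.2]
ee_rot: [179.9, -0.0, 39.6]
force: [-1.3, 0.6, -3.3]
gripper_width: 13.0
gripper_force: 45.0
```

Partly resting on the prongs; lower a touch more, then open slowly.

servo_tool(
  steps=[
    [255, [0, 0, 0.5], [0, 0, 0]],
    [255, [0, 0, 0.3], [0, 0, 0]],
    [255, [0, 0, 0], [0, 0, 0]],
    [255, [0, 0, 0], [0, 0, 0]],
    [220, [0, 0, 0], [0, 0, 0]],
    [200, [0, 0, 0], [0, 0, 0]],
    [180, [0, 0, 0], [0, 0, 0]],
    [165, [0, 0, 0], [0, 0, 0]],
    [150, [0, 0, 0], [0, 0, 0]],
    [150, [0, 0, 0], [0, 0, 0]],
  ],
)

```text
time_s: 24.7
ee_pos: [507.6, 3.5, 232.0]
ee_rot: [179.9, 0.0, 39.6]
force: [-0.2, 0.2, 0.1]
gripper_width: 37.6
gripper_force: 0.0
```

servo_tool(
  steps=[
    [150, [0, 0, 0], [0, 0, 0]],
    [150, [0, 0, 0], [0, 0, 0]],
    [150, [0, 0, -4], [0, 0, 0]],
    [150, [0, 0, -8], [0, 0, 0]],
    [150, [0, 0, -12], [0, 0, 0]],
    [150, [0, 0, -15], [0, 0, 0]],
    [150, [0, 0, -20], [0, 0, 0]],
    [150, [0, 0, -20], [0, 0, 0]],
    [150, [0, 0, -20], [0, 0, 0]],
    [150, [0, 0, -20], [0, 0, 0]],
  ],
)

```text
time_s: 25.7
ee_pos: [507.5, 3.6, 353.3]
ee_rot: [179.9, -0.1, 39.6]
force: [-0.1, 0.1, 0.1]
gripper_width: 37.5
gripper_force: 0.0
```

```bash
python3 - <<'E'
from h import *
s=state();print(s['ee_pos'],s['force'])
seat=np.array([508.1,3.2]);x=np.array([.639,-.769]);y=np.array([.769,.639])
p0=grab('side');p=grab('wrist')
for n,a in(('side',p0),('wrist',p)):
    q,u,v=pts(a);c=a['color'][v,u].astype(int)
    k=q[(c[:,0]>110)&(c[:,1]<60)&(q[:,2]>160)&(q[:,2]<195)&(np.hypot(*(q[:,:2]-seat).T)<85)]
    if len(k)>20:print(n,len(k),k.min(0).round(),k.max(0).round(),'plane',np.linalg.lstsq(np.c_[k[:,:2]-k[:,:2].mean(0),np.ones(len(k))],k[:,2],rcond=None)[0])
    g=q[(q[:,2]>233)&(q[:,2]<243)&(c.min(1)>90)];X=(g[:,:2]-seat)@x;Y=(g[:,:2]-seat)@y;m=(abs(X)<14)&(abs(Y)<45)
    if m.sum()>5:print('grip',m.sum(),np.median(X[m]),np.percentile(Y[m],[1,99]),np.degrees(np.polyfit(Y[m],X[m],1)[0]),np.median(g[m][:,2]))
im=np.hstack([p0['color'][60:300,150:420],p['color'][60:300,150:420]])
cv2.imwrite('pics/f.png',cv2.resize(im[:,:,::-1],None,fx=1.48,fy=1.48))
E
```

```text
[507.47143011   3.63383078 353.28324012] [-0.05823801  0.11401096  0.13211806]
side 683 [450. -52. 168.] [568.  66. 186.] plane [-3.61898859e-02  3.96525066e-02  1.77385874e+02]
grip 175 -3.3458944019991392 [-37.45422072  41.33156186] -0.26371246129069786 237.8510942540646
wrist 3163 [452. -55. 163.] [567.  64. 183.] plane [-4.55382751e-02  7.72583832e-02  1.75619465e+02]
grip 1087 -1.681204708911702 [-38.24512988  39.26913117] 0.3476219384407704 236.24462007178164
```

View pics/f.png

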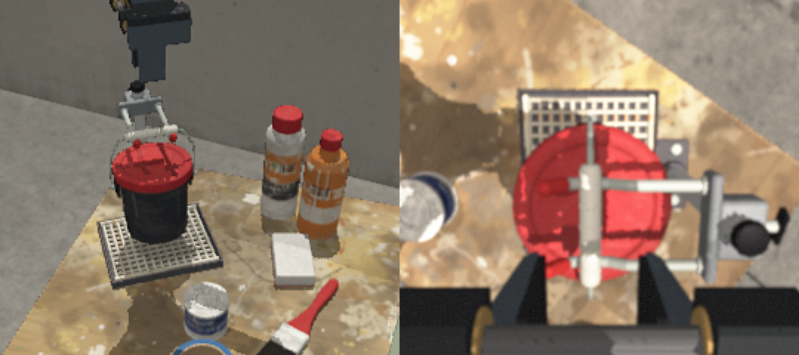

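The tub hangs by its grip across both prongs over the tray: the grip lies from (140,130) to (178,130) in the side view, and the lean is about 4°. I'll let it settle for one call, then hand in.

servo_tool(
  steps=[
    [150, [0, 0, -5], [0, 0, 0]],
    [150, [0, 0, -5], [0, 0, 0]],
    [150, [0, 0, 0], [0, 0, 0]],
    [150, [0, 0, 0], [0, 0, 0]],
    [150, [0, 0, 0], [0, 0, 0]],
    [150, [0, 0, 0], [0, 0, 0]],
    [150, [0, 0, 0], [0, 0, 0]],
    [150, [0, 0, 0], [0, 0, 0]],
    [150, [0, 0, 0], [0, 0, 0]],
    [150, [0, 0, 0], [0, 0, 0]],
  ],
)

```text
time_s: 26.8
ee_pos: [507.4, 3.6, 361.1]
ee_rot: [179.9, 0.0, 39.6]
force: [0.4, 0.1, -0.6]
gripper_width: 37.3
gripper_force: 0.0
```

```bash
python3 - <<'E'
from h import *
seat=np.array([508.1,3.2])
for i in range(3):
    a=grab('wrist');q,u,v=pts(a);c=a['color'][v,u].astype(int)
    k=q[(c[:,0]>110)&(c[:,1]<60)&(q[:,2]>160)&(q[:,2]<195)&(np.hypot(*(q[:,:2]-seat).T)<85)]
    print(k.mean(0).round(2),np.linalg.lstsq(np.c_[k[:,:2]-k[:,:2].mean(0),np.ones(len(k))],k[:,2],rcond=None)[0].round(3))
print(ticket.job_done())
E
```

```text
[507.1   23.44 175.61] [-3.50000e-02  6.60000e-02  1.75607e+02]
[507.27  23.5  175.6 ] [-3.60000e-02  6.60000e-02  1.75595e+02]
[507.34  23.31 175.6 ] [-3.60000e-02  6.60000e-02  1.75601e+02]
the job is handed in; nothing more can be done
None
```

I raised the bail, carried the tub over and hung it by its grip across both prongs; it hangs still over the tray, leaning about 4°, and I handed the job in at about 27 s (no verdict came back).

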